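# Mix a vial on the touch vortex mixer

### The arm

A 6-joint arm with a two-finger parallel gripper is mounted at the origin on a cart in front of the work surface, level with it; the furniture and walls round the work are solid. World frame = base frame: x ahead of the robot, y to its left, z up, the work surface at z = 0. Lengths are in m, angles in rad, forces in N, time in s.
With the tool pointing down it reaches from about 0.425 to 0.925 m from the base axis. Payload 12.5 kg.
Tool frame: the origin (TCP) lies at the very end of the fingers, on their centre line; the grasp point (between the pads) lies 19 mm behind it; z points along the fingers, y is the line along which they close (so a half turn about z gives the same grasp; the last joint's range is limited). The gripper opens to 85 mm and grips with 20 to 120 N. Pads are 22 mm wide; open, the fingers measure 114 mm over their backs; the gripper's body (76 mm by 85 mm) begins 54 mm behind the grasp point. The pads swing forward as they close: fully open they stand 13 mm farther back than shut.
Start: joints at [1.181, 0.491, 1.559, -0, 1.092, -0.106], TCP at [0.175, 0.6, 0.231] pointing down, gripper open.
Joint ranges: [-3.1, 3.1], [-0.84, 2.19], [0.05, 2.79], [-1.13, 4.28], [0.06, 2.93], [-2.69, 2.69]. Speed limits (rad/s): [2.22, 2.22, 2.79, 3.14, 3.14, 3.14].

### API

Orientations are given as a unit quaternion [x, y, z, w].
In Python, from bench import readout, capture, calibration, order gives the robot as it stands.
- The arm moves only by the tool jog_arm, never from a script. Its argument "deltas" is a list of rows, each a list of 7 numbers: the closure, from 0 (fully open) to 1 (shut), then the shift along the world's x, y, z in mm, then the turn, a rotation vector about the world's x, y, z in degrees. A call has 1 to 10 rows; each row is the pose to reach, as a shift and turn from the pose commanded when the call began; what a row does not reach only later rows make up. A row lasts 1/12 s, in which the tool goes at most 41.7 mm and 7.16 degrees, less where a joint would pass 70% of its speed; a pose out of reach is approached as far as the arm can. A call with a gripper value outside its range is refused whole. The fingers move at their own pace and stop on an object; "squeeze" is the grip in N (left out, the last holds). Time passes only in rows, so rows that repeat a pose let the fingers close. It gives the time, the measured TCP pose, the force, the opening and the grip force at its end, in the units of the state.
- readout.state(): the state, without advancing time (a new reading comes with each control period).
- capture(name): name is "side" or "top"; returns the picture (400x640x3 uint8, red, green, blue); there is no depth.
- calibration(name): a dict with "intrinsics" (3x3 intrinsics, pixels), "distortion" ([k1, k2, p1, p2, k3] as OpenCV has them; the pictures are not rectified), "eye" and "attitude" of the camera in the world. Camera axes: x right, y up, looking along -z (the intrinsics and any distortion apply to the point x, -y, -z); pixel columns grow to the right and rows downward; lengths in m; the calibration is good to about 2 mm. A picture is of the moment at which its call begins. calibration takes no time and is no camera call.
- order.job_done(): hands the job in; it is judged then, once.
The state is a dict: "t": time; "joints": joint angles; "joint_velocities": joint speeds; "tau": joint torques, N m; "ee_pos": TCP position; "eef_rot": TCP orientation; "ft_force": force on the tool from outside, world axes, zero at the start; "torque": the same for the moment, N m; "width": finger opening in m; "grip_force": force on a finger pad.
Only numpy, scipy, OpenCV 4.12 (cv2) and the standard library are available. Lean on these libraries where they do the work, as an engineer would, in place of code of your own. Each camera call takes 0.05 s, during which the arm holds its last target. There are 200 camera calls.

### The job

Mix the largest of the three screw-capped vials on the small touch vortex mixer. On its row of keys, press power (round, far left), then touch mode (next to it), then low speed (far right), each fully down and let up again before the next; do not press the third key, which would start a continuous run. Then stand the vial upright in the rubber cup on top of the mixer and press it nearly all the way down on the cup's spring, firmly but without forcing it, keep it down for three seconds and finish still holding it pressed down; do not knock or shift the other two vials.

Things in the scene. Friction and masses are not known exactly. Their poses are not given: they have to be found in the camera images.
- vial_large: The vial to mix: the largest of three upright screw-capped vials, a brown glass cylinder 30 mm in diameter, 66 mm high with its 26 mm cap (cap from 55 mm up), about 50 g. Origin: centre of its underside, z up along its axis. Grasp it across the body, fingertips at least 20 mm above its underside so that they stay clear of the cup.
- vial_medium: Another screw-capped vial, 27 mm in diameter and 56 mm high, to be left standing. Origin: centre of its underside, z up.
- vial_small: The smallest screw-capped vial, 22 mm in diameter and 46 mm high, to be left standing. Origin: centre of its underside, z up.
- mixer: Vortex mixer, a fixed white housing 156 mm deep (x) and 142 mm wide (y) with a sloping key panel in front and a black rubber cup on top. Origin: centre of its underside, on the glass cover of the bench; z up; its x axis points from the key panel to the back, its y axis to the left along the row of keys. The motor housing's flat top is 68 mm above the origin; a low steel collar round the cup reaches 74 mm.
- cup_floor (a point): Centre of the floor of the sprung rubber cup, where the vial's underside rests; 92 mm above the mixer's origin and 30 mm behind it when up; moves down with the cup; z up. The cup is a ring 33 mm in inner diameter with a mouth flaring to 44 mm (51 mm outside); its rim is 14 mm above this point.
- mixer_head (a joint): How far the cup is pressed down on its spring: 0 = up, 0.010 m = at its stop. The spring starts to give at 3.2 N and needs 8 N at 6 mm, 11 N at 10 mm; the cup rises by itself when released.
- key_power (a joint): Power: round black key 19 mm in diameter, the first from the left as seen from the robot; slides into the sloping panel, 0 = up, 0.004 m = fully down. Sprung: starts to move at 1.5 N, fully down at 4.5 N, comes up by itself.
- key_touch (a joint): Touch mode. Square black key 18 mm wide with a small raised mark, second from the left; slides into the sloping panel, 0 = up, 0.004 m = fully down. Sprung: starts to move at 1.5 N, fully down at 4.5 N, comes up by itself.
- key_run (a joint): Continuous run, not to be pressed. Square black key 18 mm wide with a small raised mark, third from the left; slides into the sloping panel, 0 = up, 0.004 m = fully down. Sprung: starts to move at 1.5 N, fully down at 4.5 N, comes up by itself.
- key_slow (a joint): Low speed. Square black key 18 mm wide with a small raised mark, fourth from the left, at the right end of the row; slides into the sloping panel, 0 = up, 0.004 m = fully down. Sprung: starts to move at 1.5 N, fully down at 4.5 N, comes up by itself.
- key_power_top (a point): Middle of the top face of the power key when up; moves with the key. z axis: out of the sloping panel (12 degrees from vertical, leaning towards the operator). Neighbouring keys are 32 mm apart, centre to centre, and stand 8 mm proud of the panel when up; nothing higher stands beside them, only the motor housing (67 mm high) 20 mm farther back.
- key_touch_top (a point): Middle of the top face of the touch mode key when up; moves with the key. z axis: out of the sloping panel (12 degrees from vertical, leaning towards the operator). Neighbouring keys are 32 mm apart, centre to centre, and stand 8 mm proud of the panel when up; nothing higher stands beside them, only the motor housing (67 mm high) 20 mm farther back.
- key_run_top (a point): Middle of the top face of the continuous run key when up; moves with the key. z axis: out of the sloping panel (12 degrees from vertical, leaning towards the operator). Neighbouring keys are 32 mm apart, centre to centre, and stand 8 mm proud of the panel when up; nothing higher stands beside them, only the motor housing (67 mm high) 20 mm farther back.
- key_slow_top (a point): Middle of the top face of the low speed key when up; moves with the key. z axis: out of the sloping panel (12 degrees from vertical, leaning towards the operator). Neighbouring keys are 32 mm apart, centre to centre, and stand 8 mm proud of the panel when up; nothing higher stands beside them, only the motor housing (67 mm high) 20 mm farther back.
Not all that is in view belongs to the job. What is shaped like the vial_large but orange is not meant.

How it is judged:
On the way, in this order (a step that is already met when the one before it is completed fails the run):
1. power key pressed fully, the others up (value of joint key_power above 0.0025 m and value of joint each of key_touch, key_run, key_slow below 0.001 m), for 0.1 s.
2. power key let up, then touch mode key pressed fully (value of joint key_touch above 0.0025 m and value of joint each of key_power, key_run, key_slow below 0.001 m), for 0.1 s.
3. touch mode key let up, then low speed key pressed fully (value of joint key_slow above 0.0025 m and value of joint each of key_power, key_touch, key_run below 0.001 m), for 0.1 s.
4. vial upright in the cup, held by the fingers and pressed down more than 6 of 10 mm for three seconds, all keys up (distance between vial_large and cup_floor below 0.006 m and angle between vial_large's own z axis and vertical below 0.15 rad and value of joint mixer_head above 0.006 m and contact force between vial_large and mixer_head above 3 N and contact force between the fingers and vial_large above 2 N and value of joint each of key_power, key_touch, key_run, key_slow below 0.001 m), for 3 s.
At the end, for the whole second after the job is handed in: the largest vial is in the cup (underside within 6 mm of the cup floor's centre, within 8 degrees of upright), still, touched by the fingers (2 N) and pressing the cup (3 N) down over 6 of its 10 mm; all keys up (within 1 mm); both other vials upright (within 11 degrees) (all of step 4 and linear speed of vial_large below 0.02 m/s and angle between each of vial_medium, vial_small's own z axis and vertical below 0.2 rad); the arm keeps its last pose, push and grip.
It fails at once if the continuous-run key is pressed (2 mm or more) (value of joint key_run above 0.002 m).
It fails at once if the vial is forced into the cup with over 40 N (contact force between vial_large and mixer_head above 40 N).
It fails at once if one of the two other vials is tipped over or shifted by more than 3 cm (angle between any of vial_medium, vial_small's own z axis and vertical above 0.5 rad or distance of any of vial_medium, vial_small from where it was at the start of the episode above 0.03 m).
It also fails if it takes over 67 s, if anything falls off the work surface, if the arm or the gripper's body presses on something with over 40 N, if the wrist force passes 120 N, or if a joint passes its speed limit or range.

## Working session

There is one attempt and no reset: what is moved stays moved. The work goes in short steps, Python scripts to look and compute and a tool call to move; the robot and the scene stay as the last step left them, time stands still between calls to the robot, and variables do not carry over. Pictures are saved under pics/ and viewed, at most 10 in all, crops included, and the job is handed in when it is done.

Besides the shell and the picture viewer there is one more tool, called after "Call:" by a JSON object that holds its "api" and its "payload". jog_arm: Moves the arm, as the interface text tells. Its arguments: {"type":"object","properties":{"deltas":{"type":"array"},"squeeze":{"type":"number"}},"required":["deltas"]}

```bash
mkdir -p pics
python3 - <<'E'
from bench import readout,capture,calibration
import cv2
for n in("side","top"):
    cv2.imwrite(f"pics/{n}0.png",cv2.cvtColor(capture(n),cv2.COLOR_RGB2BGR)); print(n,calibration(n))
s=readout.state();print(s)
E
```

```text
side {'intrinsics': array([[384.23439931,   0.        , 320.99117325],
       [  0.        , 384.23439931, 186.47302023],
       [  0.        ,   0.        ,   1.        ]]), 'distortion': array([-0.00108623,  0.        ,  0.        ,  0.        ,  0.        ]), 'eye': array([ 0.25328062, -1.06499792,  0.38292649]), 'attitude': array([ 0.5652112 , -0.06966206, -0.1189186 ,  0.81335224])}
top {'intrinsics': array([[439.35133224,   0.        , 322.22812799],
       [  0.        , 439.35133224, 197.93906979],
       [  0.        ,   0.        ,   1.        ]]), 'distortion': array([-0.10777149,  0.        ,  0.        ,  0.        ,  0.        ]), 'eye': array([ 0.25941471, -0.2875645 ,  1.16360939]), 'attitude': array([-0.06501118,  0.06770032,  0.70747151, -0.70048146])}
{'t': 0.1, 'joints': array([ 1.18143858e+00,  4.91467668e-01,  1.55938405e+00,  7.70489514e-06,
        1.09170318e+00, -1.05615443e-01]), 'joint_velocities': array([ 0.00172214, -0.00307707, -0.00182914,  0.00024484,  0.0011539 ,
       -0.00037011]), 'tau': array([ 2.31116093e-03, -6.19449878e+01, -2.62024730e+01, -9.77711761e-05,
        2.91890348e-03, -2.04633682e-05]), 'ee_pos': array([0.17487916, 0.59982915, 0.23080735]), 'eef_rot': array([ 1.41397456e-01,  9.89952791e-01, -4.65628436e-04, -1.21173908e-04]), 'ft_force': array([-0.6251997 ,  0.18324693, -0.29918112]), 'torque': array([-0.03022845,  0.00394439, -0.0209361 ]), 'grip_force': 0.0, 'width': 0.08536542356455504}
```

View pics/side0.png

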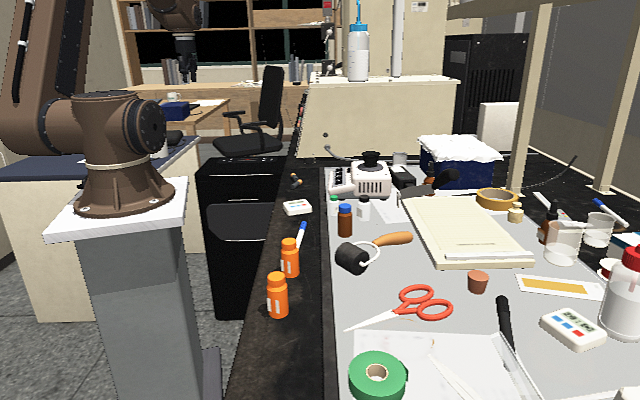

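View pics/top0.png

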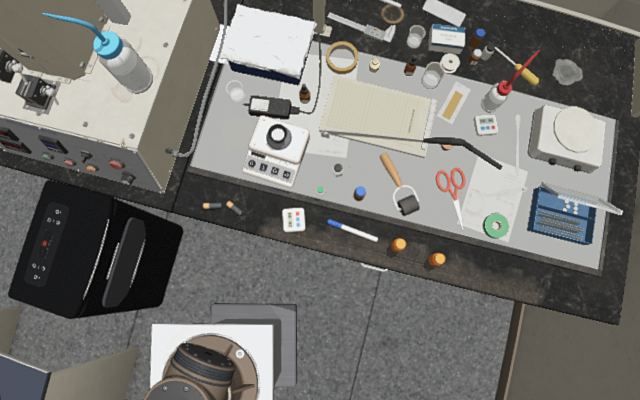

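The mixer is at about (275,150) in the top view and (370,180) in the side view. The three vials are blue-capped brown at (360,192) top and (345,220) side, white-capped at (338,168) top, and green-capped at (320,190) top. Next I zoom in.

Run:
```python
import cv2
t=cv2.imread("pics/top0.png")[105:205,235:375];s=cv2.imread("pics/side0.png")[140:245,310:420]
cv2.imwrite("pics/tz.png",cv2.resize(t,None,fx=5.6,fy=5.6,interpolation=cv2.INTER_CUBIC))
cv2.imwrite("pics/sz.png",cv2.resize(s,None,fx=5.6,fy=5.6,interpolation=cv2.INTER_CUBIC))
```

```text
(no output)
```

View pics/tz.png

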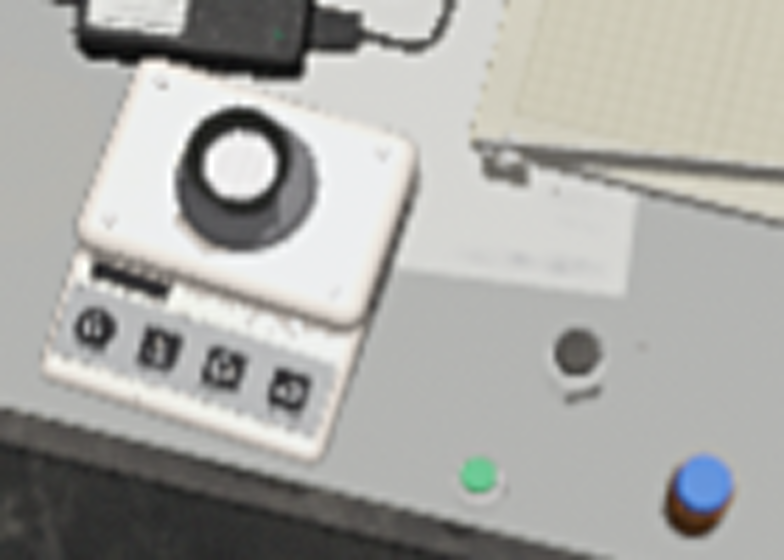

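View pics/sz.png

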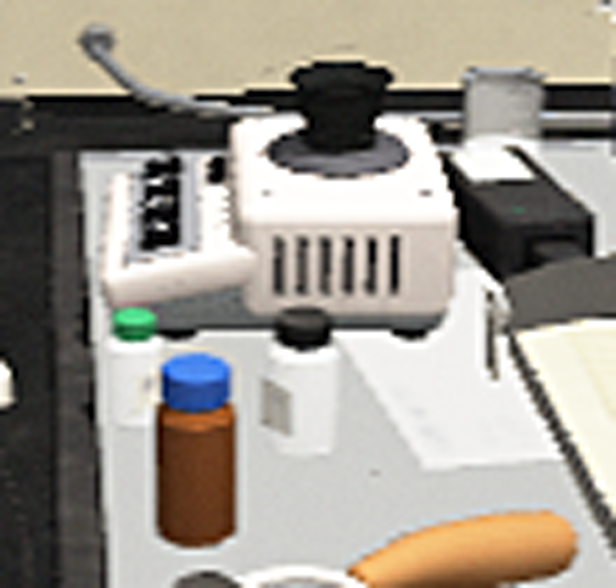

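```bash
cat > h.py <<'E'
import numpy as np,cv2
from scipy.spatial.transform import Rotation as R
from bench import calibration
def ray(n,uv):
    c=calibration(n); p=cv2.undistortPoints(np.array([[uv]],float),c["intrinsics"],c["distortion"])[0,0]
    d=R.from_quat(c["attitude"]).apply([p[0],-p[1],-1]); return np.array(c["eye"]),d/np.linalg.norm(d)
def plane(n,uv,z): o,d=ray(n,uv); return o+d*(z-o[2])/d[2]
def tri(a,b):
    (o,d),(q,e)=ray("top",a),ray("side",b)
    s=np.linalg.lstsq(np.c_[d,-e],q-o,rcond=None)[0]; x,y=o+d*s[0],q+e*s[1]; return (x+y)/2,np.linalg.norm(x-y)
def proj(n,P):
    c=calibration(n); v=R.from_quat(c["attitude"]).inv().apply(np.array(P)-c["eye"])
    return cv2.projectPoints(np.array([[v[0],-v[1],-v[2]]]),np.zeros(3),np.zeros(3),c["intrinsics"],c["distortion"])[0][0,0]
E
python3 - <<'E'
from h import *
np.set_printoptions(precision=4,suppress=True)
T=lambda x,y:((x+.5)/5.6+234.5,(y+.5)/5.6+104.5)
S=lambda x,y:((x+.5)/5.6+309.5,(y+.5)/5.6+139.5)
for n,a,b in [("power",(95,328),(162,168)),("touch",(159,349),(161,188)),("run",(222,369),(160,211)),("slow",(289,391),(157,236)),("rim",(242,155),(342,75)),("blue",(703,482),(196,367)),("black",(578,352),(303,320)),("green",(479,475),(135,317))]:
    print(n,*tri(T(*a),S(*b)))
for z in(.0,.003,.006):
  print(z,plane("top",T(703,482),.066+z),plane("top",T(242,160),.106+z),plane("side",S(196,537),z),[plane("top",T(*k),.05+z)[:2] for k in[(95,328),(289,391)]])
# housing top corners at .068
for k in [(148,60),(412,145),(345,325),(82,235)]: print(plane("top",T(*k),.071))
for k in [(45,370),(320,460)]: print(plane("top",T(*k),.03))
E
```

```text
power [ 0.5658 -0.109   0.0541] 0.0017298705280269016
touch [ 0.5552 -0.1393  0.0545] 0.0018619241672844743
run [ 0.5452 -0.1687  0.0538] 0.0014481739250961248
slow [ 0.534  -0.1999  0.0536] 0.0006087500768720929
rim [ 0.6284 -0.183   0.1147] 0.0013696081893543278
blue [ 0.4859 -0.3894  0.0736] 0.0026234780282442436
black [ 0.5497 -0.3342  0.0624] 0.001954704082441541
green [ 0.4946 -0.288   0.053 ] 0.0029211536418881
0.0 [ 0.4861 -0.3898  0.066 ] [ 0.6284 -0.182   0.106 ] [ 0.4903 -0.3806  0.    ] [array([ 0.566 , -0.1082]), array([ 0.5346, -0.1996])]
0.003 [ 0.4855 -0.3895  0.069 ] [ 0.6274 -0.1823  0.109 ] [ 0.4885 -0.386   0.003 ] [array([ 0.5652, -0.1086]), array([ 0.5338, -0.1998])]
0.006 [ 0.4849 -0.3892  0.072 ] [ 0.6263 -0.1826  0.112 ] [ 0.4866 -0.3913  0.006 ] [array([ 0.5644, -0.1091]), array([ 0.5331, -0.2   ])]
[ 0.6909 -0.1334  0.071 ]
[ 0.6471 -0.2579  0.071 ]
[ 0.5604 -0.2268  0.071 ]
[ 0.605  -0.1044  0.071 ]
[ 0.5511 -0.0815  0.03  ]
[ 0.5059 -0.2128  0.03  ]
```

Run:
```python
from h import *
np.set_printoptions(precision=3,suppress=True)
for u in[(0,105),(80,150),(158,190),(172,190)]: print(u,plane("top",u,0)[:2],plane("top",u,.2)[:2])
for u in[(303,157),(460,157)]: print(u,plane("side",u,0)[:2])
print(proj("side",(.55,.15,0)),proj("side",(.55,.15,.2)))
```

```text
(0, 105) [0.777 0.681] [0.688 0.515]
(80, 150) [0.627 0.397] [0.564 0.279]
(158, 190) [0.507 0.157] [0.465 0.081]
(172, 190) [0.507 0.118] [0.464 0.048]
(303, 157) [0.544 0.229]
(460, 157) [1.059 0.042]
[310.044 162.933] [308.107 103.345]
```

Call:
{"api": "jog_arm", "payload": {"deltas": [[1, 235, -440, 0, 0, 0, -3], [1, 235, -440, 0, 0, 0, -3], [1, 235, -440, 0, 0, 0, -3], [1, 235, -440, 0, 0, 0, -3], [1, 235, -440, 0, 0, 0, -3], [1, 235, -440, 0, 0, 0, -3], [1, 235, -440, 0, 0, 0, -3], [1, 235, -440, 0, 0, 0, -3], [1, 235, -440, 0, 0, 0, -3], [1, 235, -440, 0, 0, 0, -3]], "squeeze": 30}}

```text
t: 0.93
ee_pos: [0.3716, 0.2306, 0.2313]
eef_rot: [0.167, 0.986, 0.0, 0.0]
ft_force: [0.8, 0.8, -0.7]
width: -0.0003
grip_force: 0.0
```

Call:
{"api": "jog_arm", "payload": {"deltas": [[1, 39, -72, 0, 0, 0, 0], [1, 39, -72, 0, 0, 0, 0], [1, 99, -232, 0, 0, 0, 0], [1, 99, -232, 0, 0, 0, 0], [1, 99, -232, 0, 0, 0, 0], [1, 99, -232, 0, 0, 0, 0], [1, 184, -337, -80, -4, -11.3, 0], [1, 184, -337, -80, -4, -11.3, 0], [1, 184, -337, -100, -4, -11.3, 0], [1, 184, -337, -100, -4, -11.3, 0]]}}

```text
t: 1.77
ee_pos: [0.5524, -0.102, 0.1349]
eef_rot: [0.167, 0.98, -0.018, 0.104]
ft_force: [0.7, 0.4, 0.3]
width: -0.0
grip_force: 0.0
```

Call:
{"api": "jog_arm", "payload": {"deltas": [[1, 0, 0, 0, 0, 0, 0], [1, 0, 0, 0, 0, 0, 0]]}}

```text
t: 1.93
ee_pos: [0.5518, -0.1015, 0.1335]
eef_rot: [0.167, 0.981, -0.018, 0.101]
ft_force: [-1.4, -0.0, 0.8]
width: 0.0001
grip_force: 0.0
```

Run:
```python
from h import *
from bench import readout,capture
s=readout.state();print(s["ee_pos"],R.from_quat(s["eef_rot"]).as_matrix().round(3),s["ft_force"])
a=cv2.cvtColor(capture("top"),cv2.COLOR_RGB2BGR)[95:195,235:345];b=cv2.cvtColor(capture("side"),cv2.COLOR_RGB2BGR)[110:210,310:420]
f=lambda i:cv2.resize(i,None,fx=3.6,fy=5,interpolation=cv2.INTER_CUBIC)
f=lambda i:cv2.resize(i,(396,360),interpolation=cv2.INTER_CUBIC)
cv2.imwrite("pics/p1.png",np.hstack([f(a),f(b)]));print(proj("top",s["ee_pos"]),proj("side",s["ee_pos"]))
```

```text
[ 0.55178191 -0.10153825  0.13350449] [[-0.924  0.332  0.192]
 [ 0.325  0.943 -0.068]
 [-0.204 -0.001 -0.979]] [-1.39976359 -0.04432533  0.8382225 ]
[243.43865481 159.78724216] [332.23329353 141.24775615]
```

View pics/p1.png

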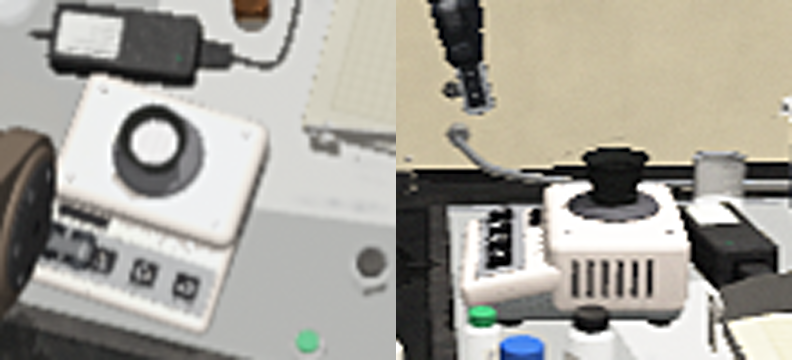

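The fingertip is at about (333,139) in the side view, within 2 px of the prediction. It hovers over the power key, so I'm descending.

Call:
{"api": "jog_arm", "payload": {"deltas": [[1, 11.5, -7, -50, 0, 0, 0], [1, 11.5, -7, -60, 0, 0, 0], [1, 11.5, -7, -71.5, 0, 0, 0], [1, 11.5, -7, -71.5, 0, 0, 0], [1, 11.5, -7, -71.5, 0, 0, 0]]}}

```text
t: 2.45
ee_pos: [0.5637, -0.1069, 0.0652]
eef_rot: [0.166, 0.981, -0.018, 0.103]
ft_force: [0.0, 0.3, 0.8]
width: -0.0003
grip_force: 0.0
```

Call:
{"api": "jog_arm", "payload": {"deltas": [[1, 0.4, -0.1, -2, 0, 0, 0], [1, 0.8, -0.3, -4, 0, 0, 0], [1, 1.0, -0.4, -5, 0, 0, 0], [1, 1.0, -0.4, -5, 0, 0, 0]]}}

```text
t: 2.78
ee_pos: [0.5649, -0.108, 0.0596]
eef_rot: [0.166, 0.98, -0.018, 0.103]
ft_force: [-0.3, 0.5, -0.5]
width: 0.0
grip_force: 0.0
```

Call:
{"api": "jog_arm", "payload": {"deltas": [[1, 0.2, -0.1, -1, 0, 0, 0], [1, 0.4, -0.1, -2, 0, 0, 0], [1, 0.4, -0.1, -2, 0, 0, 0]]}}

```text
t: 3.03
ee_pos: [0.5653, -0.1082, 0.0572]
eef_rot: [0.166, 0.98, -0.018, 0.103]
ft_force: [0.4, 0.5, 2.4]
width: 0.0001
grip_force: 1.1
```

Call:
{"api": "jog_arm", "payload": {"deltas": [[1, 0.2, -0.1, -1, 0, 0, 0], [1, 0.2, -0.1, -1, 0, 0, 0]]}}

```text
t: 3.2
ee_pos: [0.5655, -0.1083, 0.0562]
eef_rot: [0.166, 0.98, -0.018, 0.103]
ft_force: [-0.4, -0.4, 3.5]
width: 0.0001
grip_force: 1.5
```

Call:
{"api": "jog_arm", "payload": {"deltas": [[1, 0.2, -0.1, -1, 0, 0, 0], [1, 0.2, -0.1, -1, 0, 0, 0]]}}

```text
t: 3.37
ee_pos: [0.5657, -0.1084, 0.0551]
eef_rot: [0.166, 0.98, -0.018, 0.103]
ft_force: [0.8, -0.9, 3.7]
width: -0.0
grip_force: 1.9
```

Call:
{"api": "jog_arm", "payload": {"deltas": [[1, 0.2, -0.1, -1, 0, 0, 0], [1, 0.2, -0.1, -1, 0, 0, 0]]}}

```text
t: 3.53
ee_pos: [0.5659, -0.1085, 0.0544]
eef_rot: [0.166, 0.98, -0.018, 0.103]
ft_force: [-0.8, 0.2, 6.5]
width: -0.0
grip_force: 3.2
```

Call:
{"api": "jog_arm", "payload": {"deltas": [[1, 0, 0, 0, 0, 0, 0], [1, 0, 0, 0, 0, 0, 0], [1, -3, 1, 15, 0, 0, 0], [1, -3, 1, 15, 0, 0, 0], [1, -13.6, -29.2, 15, 0, 0, 0], [1, -13.6, -29.2, 15, 0, 0, 0], [1, -11.6, -29.8, 5, 0, 0, 0], [1, -11.6, -29.8, 5, 0, 0, 0]]}}

```text
t: 4.2
ee_pos: [0.5539, -0.1383, 0.0574]
eef_rot: [0.167, 0.981, -0.018, 0.102]
ft_force: [-0.1, -1.0, 1.7]
width: 0.0001
grip_force: 0.9
```

Call:
{"api": "jog_arm", "payload": {"deltas": [[1, 0.4, -0.1, -2, 0, 0, 0], [1, 0.6, -0.2, -3, 0, 0, 0], [1, 0.8, -0.3, -4, 0, 0, 0], [1, 0.8, -0.3, -4, 0, 0, 0]]}}

```text
t: 4.53
ee_pos: [0.5548, -0.138, 0.0549]
eef_rot: [0.166, 0.981, -0.018, 0.103]
ft_force: [-2.6, 1.1, 2.7]
width: 0.0
grip_force: 1.9
```

Call:
{"api": "jog_arm", "payload": {"deltas": [[1, 0.2, -0.1, -1, 0, 0, 0], [1, 0.2, -0.1, -1, 0, 0, 0], [1, 0.2, -0.1, -1, 0, 0, 0]]}}

```text
t: 4.78
ee_pos: [0.5549, -0.1381, 0.0542]
eef_rot: [0.166, 0.981, -0.018, 0.103]
ft_force: [-2.7, 3.7, 4.0]
width: -0.0003
grip_force: 2.7
```

Call:
{"api": "jog_arm", "payload": {"deltas": [[1, 0, 0, 0, 0, 0, 0], [1, 0, 0, 0, 0, 0, 0], [1, -5, 2, 25, 0, 0, 0], [1, -5, 2, 25, 0, 0, 0], [1, -25.2, -58.4, 25, 0, 0, 0], [1, -25.2, -58.4, 25, 0, 0, 0], [1, -25.2, -58.4, 25, 0, 0, 0], [1, -22.2, -59.9, 6, 0, 0, 0], [1, -22.2, -59.9, 6, 0, 0, 0]]}}

```text
t: 5.53
ee_pos: [0.5327, -0.1988, 0.0583]
eef_rot: [0.167, 0.981, -0.018, 0.102]
ft_force: [-0.0, -0.4, -0.5]
width: 0.0001
grip_force: 0.0
```

Call:
{"api": "jog_arm", "payload": {"deltas": [[1, 0.4, -0.1, -2, 0, 0, 0], [1, 0.6, -0.2, -3, 0, 0, 0], [1, 0.8, -0.3, -4, 0, 0, 0], [1, 0.8, -0.3, -4, 0, 0, 0]]}}

```text
t: 5.87
ee_pos: [0.5337, -0.1984, 0.0564]
eef_rot: [0.166, 0.981, -0.018, 0.103]
ft_force: [-1.3, 0.7, 2.4]
width: 0.0001
grip_force: 1.3
```

Call:
{"api": "jog_arm", "payload": {"deltas": [[1, 0.2, -0.1, -1, 0, 0, 0], [1, 0.3, -0.1, -1.5, 0, 0, 0], [1, 0.3, -0.1, -1.5, 0, 0, 0]]}}

```text
t: 6.12
ee_pos: [0.5341, -0.1987, 0.0548]
eef_rot: [0.166, 0.981, -0.018, 0.103]
ft_force: [-0.7, 2.3, 3.1]
width: 0.0004
grip_force: 1.9
```

Call:
{"api": "jog_arm", "payload": {"deltas": [[1, 0.2, -0.1, -0.7, 0, 0, 0], [1, 0.2, -0.1, -0.7, 0, 0, 0], [1, 0.2, -0.1, -0.7, 0, 0, 0]]}}

```text
t: 6.37
ee_pos: [0.5342, -0.1989, 0.0542]
eef_rot: [0.166, 0.981, -0.018, 0.103]
ft_force: [-2.2, 4.2, 7.9]
width: -0.0002
grip_force: 3.7
```

Call:
{"api": "jog_arm", "payload": {"deltas": [[1, -5, 2, 25, 0, 0, 0], [1, -8, 3, 60, 0, 0, 0], [0.3, -20, -10, 100, 4, 11.3, 0], [0.3, -49, -190, 120, 4, 11.3, 0], [0.3, -49, -190, 120, 4, 11.3, 0], [0.3, -49, -190, 120, 4, 11.3, 0], [0.3, -49, -190, 120, 4, 11.3, 0], [0.3, -49, -190, 120, 4, 11.3, 0], [0.3, -49, -190, 120, 4, 11.3, 0], [0.3, -49, -190, 120, 4, 11.3, 0]]}}

```text
t: 7.2
ee_pos: [0.4847, -0.3905, 0.1736]
eef_rot: [0.169, 0.986, -0.0, 0.0]
ft_force: [0.4, 0.8, -0.0]
width: 0.0598
grip_force: 0.0
```

Run:
```python
from h import *
from bench import readout,capture
s=readout.state();print(s["ee_pos"],R.from_quat(s["eef_rot"]).as_matrix().round(4),s["ft_force"],s["width"])
i=capture("top");j=capture("side")
cv2.imwrite("pics/p2t.png",i[...,::-1]);cv2.imwrite("pics/p2s.png",j[...,::-1])
a=i[105:205,275:395];b=j[130:230,300:420]
f=lambda i:cv2.resize(i,(396,330),interpolation=cv2.INTER_CUBIC)
cv2.imwrite("pics/p2.png",np.hstack([f(a),f(b)])[...,::-1]);print(proj("side",s["ee_pos"]))
# vial body edges in side view: brown mask vs rows
h=cv2.cvtColor(j,cv2.COLOR_RGB2HSV);
for nm,m in [("blue",cv2.inRange(h,(105,120,60),(125,255,255))),("brown",cv2.inRange(h,(3,100,40),(18,255,160)))]:
    m[:190]=0;m[250:]=0;m[:,:325]=0;m[:,365:]=0
    print(nm,cv2.boundingRect(m),cv2.moments(m,True)["m10"]/max(cv2.moments(m,True)["m00"],1))
```

```text
[ 0.48465259 -0.39046918  0.17363832] [[-9.432e-01  3.322e-01  3.000e-04]
 [ 3.322e-01  9.432e-01 -2.000e-04]
 [-3.000e-04 -1.000e-04 -1.000e+00]] [ 0.36133308  0.78993678 -0.04497618] 0.05982783726521401
[343.52893077 157.84777005]
blue (339, 203, 12, 10) 344.4056603773585
brown (338, 212, 14, 26) 344.39871382636653
```

View pics/p2.png

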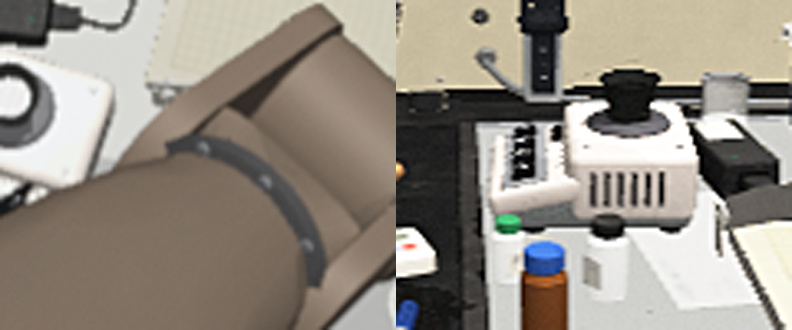

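The blue-capped vial sits at column ~345 in the side view, directly below the fingers, also at column ~345, so the alignment is good. I'm descending and gripping.

Call:
{"api": "jog_arm", "payload": {"deltas": [[0.3, 0, 0, -40, 0, 0, 0], [0.3, 0, 0, -80, 0, 0, 0], [0.3, 0, 0, -110, 0, 0, 0], [0.3, 0, 0, -130, 0, 0, 0], [0.3, 0, 0, -140, 0, 0, 0], [0.3, 0, 0, -140, 0, 0, 0], [0.3, 0, 0, -140, 0, 0, 0]]}}

```text
t: 7.88
ee_pos: [0.4857, -0.3886, 0.0344]
eef_rot: [0.167, 0.986, 0.0, 0.0]
ft_force: [0.3, -1.1, 0.5]
width: 0.0598
grip_force: 0.0
```

Call:
{"api": "jog_arm", "payload": {"deltas": [[1, 0, 0, 0, 0, 0, 0], [1, 0, 0, 0, 0, 0, 0], [1, 0, 0, 0, 0, 0, 0], [1, 0, 0, 0, 0, 0, 0], [1, 0, 0, 0, 0, 0, 0], [1, 0, 0, 0, 0, 0, 0]], "squeeze": 50}}

```text
t: 8.38
ee_pos: [0.4858, -0.3894, 0.0356]
eef_rot: [0.167, 0.986, -0.001, 0.001]
ft_force: [-0.2, 1.4, 5.3]
width: 0.029
grip_force: 48.9
```

Call:
{"api": "jog_arm", "payload": {"deltas": [[1, 0, 0, 15, 0, 0, 0], [1, 0, 0, 40, 0, 0, 0], [1, 0, 0, 80, 0, 0, 0], [1, 0, 0, 120, 0, 0, 0], [1, 0, 0, 150, 0, 0, 0], [1, 0, 0, 160, 0, 0, 0], [1, 0, 0, 160, 0, 0, 0]]}}

```text
t: 8.97
ee_pos: [0.4859, -0.3897, 0.1976]
eef_rot: [0.167, 0.986, -0.002, 0.003]
ft_force: [0.5, 0.9, -0.7]
width: 0.0287
grip_force: 49.3
```

Call:
{"api": "jog_arm", "payload": {"deltas": [[1, 20, 29, 0, 0, 0, 0], [1, 38, 56, 0, 0, 0, 0], [1, 56, 83, 0, 0, 0, 0], [1, 74, 109, 0, 0, 0, 0], [1, 92, 135, 0, 0, 0, 0], [1, 110, 161, 0, 0, 0, 0], [1, 126, 186, 0, 0, 0, 0], [1, 140, 206, 0, 0, 0, 0], [1, 140, 206, 0, 0, 0, 0], [1, 140, 206, 0, 0, 0, 0]]}}

```text
t: 9.8
ee_pos: [0.6251, -0.1818, 0.1921]
eef_rot: [0.166, 0.986, 0.0, -0.001]
ft_force: [-0.1, -0.2, 0.1]
width: 0.0287
grip_force: 49.5
```

Run:
```python
from h import *
from bench import readout,capture
s=readout.state();print(s["ee_pos"],R.from_quat(s["eef_rot"]).as_matrix().round(4)[2],s["ft_force"],s["width"],s["grip_force"])
i=capture("top");j=capture("side")
a=i[95:195,235:335];b=j[110:210,325:425]
f=lambda i:cv2.resize(i,(400,400),interpolation=cv2.INTER_CUBIC)
cv2.imwrite("pics/p3.png",np.hstack([f(a),f(b)])[...,::-1]);print(proj("side",s["ee_pos"]))
```

```text
[ 0.62510836 -0.18177546  0.19212223] [ 2.4e-03  1.0e-04 -1.0e+00] [-0.11900919 -0.24831692  0.09653899] 0.02865292327775737 49.475297927856445
[369.72078382 123.01925405]
```

View pics/p3.png

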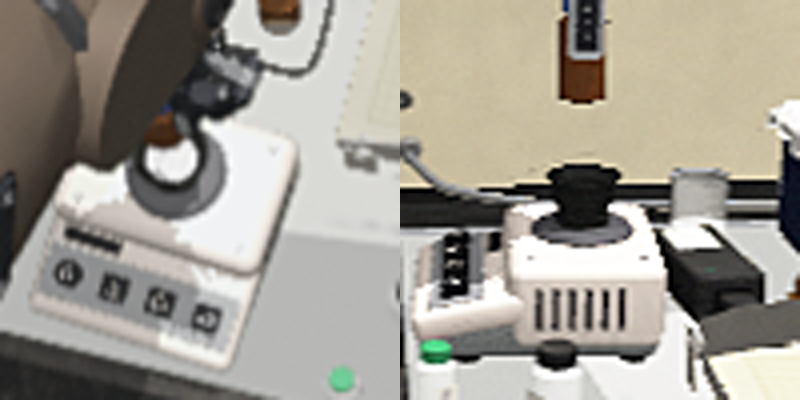

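The side view shows the vial's underside centred at about x=582 in the crop, 370 px in the full image. The cup rim is at about 585, 371 px. I'll measure both edges more precisely.

Run:
```python
from h import *
from bench import readout,capture
np.set_printoptions(precision=4,suppress=True)
j=capture("side").astype(int);g=j.sum(2)
for r in(128,130,132,153,154,156): print(r,g[r,356:388]//3)
c=j[110:145,370];print("col370",c.sum(1)//3)
# column sensitivity
for P in [(.6251,-.1818,.165),(.6251,-.1818,.113),(.6351,-.1818,.113),(.6251,-.1718,.113)]: print(P,proj("side",P))
```

```text
128 [185 186 188 187 187 184 190 198 143  21  44  52  54  52  53  52  51  56
  60  40 147 198 190 184 188 185 186 184 186 187 187 186]
130 [186 187 188 188 188 187 189 198 140  21  45  51  53  51  54  52  54  56
  59  39 150 197 187 186 184 185 184 186 186 186 186 185]
132 [189 187 187 187 185 188 188 199 140  20  41  49  53  52  53  51  57  57
  56  40 143 192 185 184 185 185 184 181 185 186 184 185]
153 [179 178 186 188 196 129   0  10  17  29  47  40  36  41  40  36  38  38
  32  26  27  24  13   0 136 195 190 186 186 186 188 187]
154 [190 190 191 192 201 141   0  12  22  22  36  42  34  30  28  27  30  29
  36  32  31  30  17  14 140 197 190 190 193 193 193 192]
156 [ 8  7  8  7  3  8 14 12 12 14 11 23 26 31 32 32 32 33 24 17 19 15  7 17
 22 20 15 15 15 14 13 11]
col370 [ 24  26  19  21  22  21  20  21  43  23  22  11  78 161 131  41  51  54
  53  55  54  55  53  51  45  19 207 188 182 186 183 184 181 184 185]
(0.6251, -0.1818, 0.165) [369.4689 133.7429]
(0.6251, -0.1818, 0.113) [368.9982 153.7189]
(0.6351, -0.1818, 0.113) [372.6231 153.3547]
(0.6251, -0.1718, 0.113) [367.5091 152.7294]
```

Call:
{"api": "jog_arm", "payload": {"deltas": [[1, 2, -1, -10, 0, 0, 0], [1, 2, -1, -25, 0, 0, 0], [1, 2, -1, -35, 0, 0, 0], [1, 2, -1, -42, 0, 0, 0], [1, 2, -1, -47, 0, 0, 0], [1, 2, -1, -50, 0, 0, 0], [1, 2, -1, -50, 0, 0, 0]]}}

```text
t: 10.53
ee_pos: [0.627, -0.1841, 0.1433]
eef_rot: [0.167, 0.986, 0.0, -0.0]
ft_force: [0.8, 0.0, -0.7]
width: 0.0289
grip_force: 49.5
```

Call:
{"api": "jog_arm", "payload": {"deltas": [[1, 0, 0, -2, 0, 0, 0], [1, 0, 0, -4, 0, 0, 0], [1, 0, 0, -6, 0, 0, 0], [1, 0, 0, -6, 0, 0, 0]]}}

```text
t: 10.87
ee_pos: [0.6272, -0.184, 0.1378]
eef_rot: [0.167, 0.986, 0.0, 0.0]
ft_force: [0.3, 1.0, -0.5]
width: 0.0289
grip_force: 49.5
```

Call:
{"api": "jog_arm", "payload": {"deltas": [[1, 0, 0, -2, 0, 0, 0], [1, 0, 0, -4, 0, 0, 0], [1, 0, 0, -4, 0, 0, 0]]}}

```text
t: 11.12
ee_pos: [0.6275, -0.1839, 0.134]
eef_rot: [0.167, 0.986, 0.0, 0.0]
ft_force: [0.2, 2.2, 5.1]
width: 0.0289
grip_force: 49.5
```

Call:
{"api": "jog_arm", "payload": {"deltas": [[1, 0, 1, 0, 0, 0, 0], [1, 0, 1.5, 0, 0, 0, 0], [1, 0, 1.5, 0, 0, 0, 0]]}}

```text
t: 11.37
ee_pos: [0.6273, -0.1823, 0.1339]
eef_rot: [0.167, 0.986, 0.0, 0.0]
ft_force: [2.5, 1.4, 0.7]
width: 0.0289
grip_force: 49.4
```

Call:
{"api": "jog_arm", "payload": {"deltas": [[1, 0, 0, -1, 0, 0, 0], [1, 0, 0, -2, 0, 0, 0], [1, 0, 0, -2, 0, 0, 0]]}}

```text
t: 11.62
ee_pos: [0.6273, -0.1824, 0.1318]
eef_rot: [0.167, 0.986, 0.0, 0.0]
ft_force: [2.0, 3.3, 3.2]
width: 0.0286
grip_force: 49.7
```

Run:
```python
from h import *
from bench import readout,capture
s=readout.state();print(s["ee_pos"],s["ft_force"],s["torque"])
j=capture("side");g=j.astype(int).sum(2)//3
for r in(142,145,148,150,152,153,154,155): print(r,g[r,356:388])
print(g[140:175,366]);cv2.imwrite("pics/p4.png",cv2.resize(j[110:210,325:425],(500,500),interpolation=cv2.INTER_CUBIC)[...,::-1])
```

```text
[ 0.62726883 -0.18237353  0.13179262] [2.02408299 3.28918405 3.2312995 ] [ 0.59719711 -0.2784938  -0.02363951]
142 [181 185 183 185 183 184 183 183 194 138  19 121 155  88  18  25  23  22
  67 147 108 131 195 185 186 183 187 184 183 183 183 185]
145 [182 181 183 183 182 184 182 185 194 136  14 118 155  83  14  16  21  10
  58 143 107 124 190 181 183 182 184 183 181 183 185 184]
148 [182 182 182 184 183 184 183 187 194 138  21  75 144 168 164 164 163 164
 152 103 144 190 183 182 183 183 184 182 186 185 183 185]
150 [187 186 183 187 185 183 186 184 181 127  27  49  49  50  48  47  51  46
  54  42 146 195 182 182 182 182 184 186 187 185 183 186]
152 [188 160 162 184 186 196 210 144   0  18  41  48  48  55  53  55  50  57
  63  55  27 145 207 194 188 187 186 185 187 187 187 187]
153 [178 179 189 186 196 132   0   1  12  34  45  53  51  48  53  53  53  59
  62  59  39   7   6 140 200 190 189 185 185 185 190 188]
154 [189 192 194 194 201 143   3  18  26  33  47  50  53  52  51  54  54  56
  62  61  48  25  12   0 140 198 191 191 193 192 189 189]
155 [208 209 211 212 219 152   9  21  25  37  47  55  52  52  52  54  59  61
  62  65  45  22  22  20 162 221 213 213 215 216 215 214]
[ 19  17  19  19  20  14  12  21  21  26  27  33  41  45  47  47  31  18
  15  20  22  19  21  15  22  19  16  65 134 103  88 205 255 254 253]
```

View pics/p4.png

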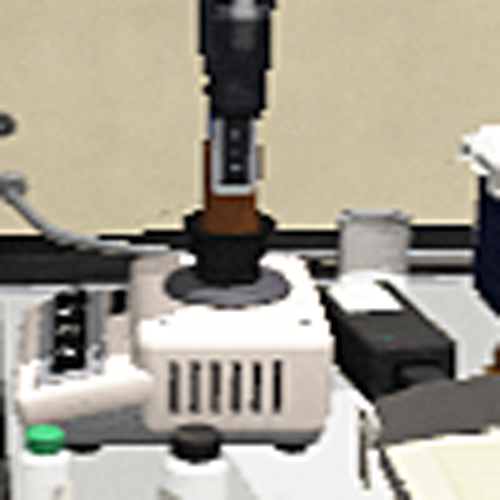

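The vial is inside the cup mouth, with its centre at column 370.4 against 370.5 for the cup. The flare is pushing it towards +x/+y, so I'll follow that.

Call:
{"api": "jog_arm", "payload": {"deltas": [[1, 0.5, 1, 0, 0, 0, 0], [1, 1, 1.5, 0, 0, 0, 0], [1, 1, 1.5, 0, 0, 0, 0]]}}

```text
t: 11.92
ee_pos: [0.6281, -0.1811, 0.1317]
eef_rot: [0.167, 0.986, -0.0, -0.0]
ft_force: [0.6, 0.2, -0.5]
width: 0.0285
grip_force: 49.4
```

Call:
{"api": "jog_arm", "payload": {"deltas": [[1, 0, 0, -1, 0, 0, 0], [1, 0, 0, -2, 0, 0, 0], [1, 0, 0, -2, 0, 0, 0]]}}

```text
t: 12.17
ee_pos: [0.628, -0.181, 0.1294]
eef_rot: [0.167, 0.986, 0.0, -0.0]
ft_force: [0.7, -0.1, -0.1]
width: 0.029
grip_force: 49.4
```

Call:
{"api": "jog_arm", "payload": {"deltas": [[1, 0, 0, -1, 0, 0, 0], [1, 0, 0, -2, 0, 0, 0], [1, 0, 0, -2, 0, 0, 0]]}}

```text
t: 12.42
ee_pos: [0.6282, -0.1811, 0.1278]
eef_rot: [0.167, 0.986, 0.0, -0.0]
ft_force: [-0.6, 0.4, -0.4]
width: 0.0284
grip_force: 49.4
```

Centred and sliding freely now. I'll keep going down until I feel the floor.

Call:
{"api": "jog_arm", "payload": {"deltas": [[1, 0, 0, -1, 0, 0, 0], [1, 0, 0, -2, 0, 0, 0], [1, 0, 0, -2, 0, 0, 0]]}}

```text
t: 12.67
ee_pos: [0.6283, -0.1811, 0.126]
eef_rot: [0.167, 0.986, 0.0, 0.0]
ft_force: [-0.6, -0.3, 2.5]
width: 0.0289
grip_force: 49.4
```

Call:
{"api": "jog_arm", "payload": {"deltas": [[1, 0, 0, -1, 0, 0, 0], [1, 0, 0, -2, 0, 0, 0], [1, 0, 0, -2, 0, 0, 0]]}}

```text
t: 12.92
ee_pos: [0.6283, -0.1811, 0.124]
eef_rot: [0.167, 0.986, 0.0, 0.0]
ft_force: [-0.5, -0.5, 5.5]
width: 0.0285
grip_force: 49.5
```

Call:
{"api": "jog_arm", "payload": {"deltas": [[1, 0, 0, -1, 0, 0, 0], [1, 0, 0, -2, 0, 0, 0], [1, 0, 0, -2, 0, 0, 0]]}}

```text
t: 13.17
ee_pos: [0.6283, -0.1811, 0.1221]
eef_rot: [0.167, 0.986, 0.0, 0.0]
ft_force: [-1.3, 0.5, 6.2]
width: 0.0287
grip_force: 49.7
```

Call:
{"api": "jog_arm", "payload": {"deltas": [[1, 0, 0, -1, 0, 0, 0], [1, 0, 0, -2, 0, 0, 0], [1, 0, 0, -3, 0, 0, 0], [1, 0, 0, -3, 0, 0, 0]]}}

```text
t: 13.5
ee_pos: [0.6283, -0.1811, 0.1193]
eef_rot: [0.167, 0.986, -0.0, 0.0]
ft_force: [-2.1, 0.7, 8.9]
width: 0.0287
grip_force: 49.9
```

Call:
{"api": "jog_arm", "payload": {"deltas": [[1, 0, 0, -1, 0, 0, 0], [1, 0, 0, -1.6, 0, 0, 0], [1, 0, 0, -1.6, 0, 0, 0]]}}

```text
t: 13.75
ee_pos: [0.6283, -0.1811, 0.1179]
eef_rot: [0.167, 0.986, -0.0, 0.0]
ft_force: [-2.3, 0.5, 10.5]
width: 0.0286
grip_force: 50.0
```

Call:
{"api": "jog_arm", "payload": {"deltas": [[1, 0, 0, 0, 0, 0, 0], [1, 0, 0, 0, 0, 0, 0], [1, 0, 0, 0, 0, 0, 0], [1, 0, 0, 0, 0, 0, 0]]}}

```text
t: 14.08
ee_pos: [0.6284, -0.1811, 0.1181]
eef_rot: [0.167, 0.986, -0.0, 0.0]
ft_force: [-2.2, 0.4, 9.7]
width: 0.0282
grip_force: 50.0
```

Run:
```python
from h import *
from bench import readout,capture
s=readout.state();print(s["ee_pos"],s["ft_force"],s["torque"])
j=capture("side");g=j.astype(int).sum(2)//3
for r in(148,150,152,154,156,158): print(r,g[r,356:388])
print(g[140:175,362])
```

```text
[ 0.62836648 -0.18109035  0.11807825] [-2.22234096  0.41126632  9.66588039] [0.11212051 0.55964893 0.0078194 ]
148 [184 183 183 183 183 182 183 184 195 134  19 104 139  84  16  76  85  36
  68 151 114 128 193 183 184 184 182 183 182 186 184 187]
150 [184 185 185 184 186 184 187 179 178 124  19 122 152  81  17  25  25  14
  57 142 106 126 190 182 184 186 183 184 188 186 185 188]
152 [187 161 163 182 180 187 189 188 197 140  17 122 172 147 141 170 164 166
 172 154 166 189 187 182 182 189 185 184 185 186 186 187]
154 [192 191 191 190 188 192 196 198 212 151  30  44  40  36  39  36  37  33
  40  42 150 200 192 191 188 188 190 189 191 192 193 191]
156 [ 6  7  6  4  6  1  3  5 13 32 44 48 51 53 51 51 52 60 65 60 39 11 10 12
 15 14 15 16 16 13 15 13]
158 [22 22 25 28 32 28 23 20 25 36 49 54 53 54 50 56 54 57 64 67 47 20 23 33
 39 37 37 36 36 38 37 40]
[185 182 181 183 183 184 181 185 183 187 187 179 189 188 196 218   3  21
  23  15 123 145 146  77  57  60  67  66  67  61  63 214 254 255 254]
```

Call:
{"api": "jog_arm", "payload": {"deltas": [[1, 0, 0, 0, 0, 0, 0], [1, 0, 0, 0, 0, 0, 0], [1, 0, 0, 0, 0, 0, 0], [1, 0, 0, 0, 0, 0, 0], [1, 0, 0, 0, 0, 0, 0], [1, 0, 0, 0, 0, 0, 0], [1, 0, 0, 0, 0, 0, 0], [1, 0, 0, 0, 0, 0, 0], [1, 0, 0, 0, 0, 0, 0], [1, 0, 0, 0, 0, 0, 0]]}}

```text
t: 14.97
ee_pos: [0.6284, -0.1811, 0.1181]
eef_rot: [0.167, 0.986, -0.0, 0.0]
ft_force: [-1.9, 0.8, 9.5]
width: 0.0287
grip_force: 50.0
```

Call:
{"api": "jog_arm", "payload": {"deltas": [[1, 0, 0, 0, 0, 0, 0], [1, 0, 0, 0, 0, 0, 0], [1, 0, 0, 0, 0, 0, 0], [1, 0, 0, 0, 0, 0, 0], [1, 0, 0, 0, 0, 0, 0], [1, 0, 0, 0, 0, 0, 0], [1, 0, 0, 0, 0, 0, 0], [1, 0, 0, 0, 0, 0, 0], [1, 0, 0, 0, 0, 0, 0], [1, 0, 0, 0, 0, 0, 0]]}}

```text
t: 15.8
ee_pos: [0.6284, -0.1811, 0.1181]
eef_rot: [0.167, 0.986, -0.0, 0.0]
ft_force: [-3.2, 0.2, 9.7]
width: 0.0285
grip_force: 50.0
```

Call:
{"api": "jog_arm", "payload": {"deltas": [[1, 0, 0, 0, 0, 0, 0], [1, 0, 0, 0, 0, 0, 0], [1, 0, 0, 0, 0, 0, 0], [1, 0, 0, 0, 0, 0, 0], [1, 0, 0, 0, 0, 0, 0], [1, 0, 0, 0, 0, 0, 0], [1, 0, 0, 0, 0, 0, 0], [1, 0, 0, 0, 0, 0, 0], [1, 0, 0, 0, 0, 0, 0], [1, 0, 0, 0, 0, 0, 0]]}}

```text
t: 16.63
ee_pos: [0.6284, -0.1811, 0.1181]
eef_rot: [0.167, 0.986, -0.0, 0.0]
ft_force: [-2.0, 0.3, 9.5]
width: 0.0287
grip_force: 50.0
```

Call:
{"api": "jog_arm", "payload": {"deltas": [[1, 0, 0, 0, 0, 0, 0], [1, 0, 0, 0, 0, 0, 0], [1, 0, 0, 0, 0, 0, 0], [1, 0, 0, 0, 0, 0, 0], [1, 0, 0, 0, 0, 0, 0], [1, 0, 0, 0, 0, 0, 0], [1, 0, 0, 0, 0, 0, 0], [1, 0, 0, 0, 0, 0, 0], [1, 0, 0, 0, 0, 0, 0], [1, 0, 0, 0, 0, 0, 0]]}}

```text
t: 17.47
ee_pos: [0.6283, -0.1811, 0.1181]
eef_rot: [0.167, 0.986, -0.0, 0.0]
ft_force: [-1.6, 0.5, 9.4]
width: 0.0284
grip_force: 50.0
```

```bash
python3 -c "
from bench import order;print(order.job_done())"
```

```text
the job is handed in; nothing more can be done
None
```

I pressed power, touch mode and low speed in order, then stood the large vial in the cup, pressed it down about 8 mm (about 9.5 N) for over three seconds and handed the job in still holding it; no verdict came back.

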